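# Pop the battery hatch of the bench sander

## Task

The cordless bench sander is due for a fresh battery: with the fingertips push its red stop button fully in, then press the black battery hatch down once on its ribbed front part, so that its push-push latch lets go and the hatch springs up. Then take the hand away, watch that the hatch stands fully open by itself for a good second, and finish clear of it; a second press would latch it shut again. Only touch: grip and lift nothing, do not lean hard on the machine, and leave the things lying about where they are.

Things in the scene. Friction and masses are not known exactly. Their poses are not given: they have to be found in the camera images.
- sander: green cordless disc sander, fixed, 220 x 400 mm on plan. Origin: centre of its underside; x to its back (away from the operator), y along the motor towards disc and work table, z up. Housing deck 150 mm high (x +-75, y -180 to 50 mm) with the stop button at x -30, y -120 and the hatch centred on y -12.5. Disc guard (y 50 to 83) 197 mm high; work table (y 90 to 190) 105 mm high
- stop_button (a joint): the red mushroom stop button, 40 mm across, on a yellow collar: its travel in m, 0 = out (running), 0.006 = fully in (stopped). It moves straight down against about 4 N and stays where it is pushed
- stop_top (a point): centre of the top of the red stop button; it is 178.5 mm above the bench when out
- hatch (a joint): black sprung lid, 105 (sander x) by 94 by 5 mm, hinged at its back edge (sander x 50, z 150 mm): angle in rad. 0 = shut and latched, top face 157 mm above the bench, 7 mm proud of the deck; negative = pressed in. Pressed to about -0.05 (bottom stop -0.06) and let up, it springs open within a second to 1.25, its front edge rising and going back. Pressed less, it stays latched
- hatch_press (a point): centre of the white ribs on the hatch's top face, 80 mm from the hinge, 25 mm from the front edge: the place to press. The latch lets go after 4 mm down here, at some 7 N; the bottom stop is at 4.8 mm. The point moves with the hatch
- latch_pin (a joint): the small pin of the latch, out of sight inside the sander, sideways in m: 0 while it holds the hatch, positive as a press lets the hatch go, beyond -0.0015 only when the hatch is pushed shut again. Not to be touched.
- spare_pack: the spare battery pack, black with a yellow top, 76 x 116 x 61 mm tall, loose on the bench beyond the stop-button end of the sander; origin at the centre of its underside. To be left alone.
- cork_block: the cork sanding block, 64 x 107 x 35 mm tall, loose on the bench in front of the sander; origin at the centre of its underside. To be left alone.
- toy_wagon: a wooden toy wagon, 85 x 66 x 65 mm tall, loose on the sander's aluminium work table; origin at the centre of its underside. To be left alone.
- toy_truck: a wooden toy truck, 85 x 66 x 61 mm tall, loose on the bench to the left; origin at the centre of its underside. To be left alone.
- glue: a white glue bottle, 60 mm across, 170 mm tall, loose on the bench to the left; origin at the centre of its underside. To be left alone.

How it is judged:
By the outcome, as a careful person would: the job done as asked, in the order asked, and still so for the second after the job is handed in, with the robot touching nothing.
It also fails if it takes over 42 s, if anything falls off the work surface, if the arm or the gripper's body presses on something with over 40 N, if the wrist force passes 120 N, or if a joint passes its speed limit or range.

## Robot

A 6-joint arm with a two-finger parallel gripper is mounted at the origin on the work surface. World frame = base frame: x ahead of the robot, y to its left, z up, the work surface at z = 0. Lengths are in m, angles in rad, forces in N, time in s.
With the tool pointing down it reaches from about 0.35 to 0.975 m from the base axis. Payload 4.9 kg.
Tool frame: the origin (TCP) lies on the centre line of the jaws, within the pads' length; the fingertips stand 8 mm ahead of it and the grasp point (between the pads) lies 11 mm behind it; z points along the fingers, y is the direction in which the jaws open and shut (so a half turn about z gives the same grasp; the last joint's range is limited). The gripper opens to 85 mm and grips with 20 to 120 N. Pads are 22 mm wide; open, the fingers measure 114 mm over their backs; the gripper's body (76 mm by 85 mm) begins 54 mm behind the grasp point. The pads swing forward as they close: fully open they stand 13 mm farther back than shut.
Start: joints at [-1.37, 0.053, 1.613, -0, 1.476, -0.119], TCP at [0.196, -0.593, 0.205] pointing down, gripper open.
Joint ranges: [-3.01, 3.01], [-1.01, 2.22], [0.06, 2.58], [-1.02, 4.17], [0.09, 2.62], [-3.14, 3.14]. Speed limits (rad/s): [2.57, 2.57, 3.14, 3.14, 3.14, 3.14].

## Interface

Orientations are given as a rotation vector (axis times angle).
In Python, from station import get_obs, get_image, calibration, finish_job gives the robot as it stands. The module is installed in compiled form; this text tells all that it offers.
- The arm moves only by the shell command python3 -m jog 'ROWS' [FORCE]. ROWS is JSON, a list of rows, each a list of 7 numbers: the shift along the tool's x, y, z in cm, then the turn, a rotation vector about the tool's x, y, z in rad, then the closure in counts, from 0 (fully open) to 255 (shut). In form: [[dx, dy, dz, ax, ay, az, jaw], ...]. A call has 1 to 8 rows; each row is the pose to reach, as a shift and turn from the pose measured when the call began, along the tool's axes at that moment; what a row does not reach only later rows make up. A row lasts 1/12 s, in which the tool goes at most 41.7 mm and 7.16 degrees, less where a joint would pass 70% of its speed; a pose out of reach is approached as far as the arm can. A call with a gripper value outside its range is refused whole. The fingers move at their own pace and stop on an object; FORCE is the grip in N (left out, the last holds). Time passes only in rows, so rows that repeat a pose let the fingers close. It gives the time, the measured TCP pose, the force and the opening at its end, in the units of the state.
- get_obs(): the state, without advancing time (a new reading comes with each control period).
- get_image(name): name is "scene" or "top"; returns the picture (384x512x3 uint8, red, green, blue); there is no depth.
- calibration(name): a dict with "vfov" (degrees; the focal length in pixels is half the picture's height over the tangent of half this angle, whatever the lens; pixels are square), "cx", "cy" (the principal point, pixels), "R" (3x3) and "t" (3): a world point X has camera coordinates R X + t. Camera axes: x right, y down, z forward; pixel columns grow to the right and rows downward; lengths in m; the calibration is good to about 2 mm. A picture is of the moment at which its call begins. calibration takes no time and is no camera call.
- finish_job(): hands the job in, once; it reports no verdict.
The state is a dict: "t": time; "q": joint angles; "dq": joint speeds; "effort": joint torques, N m; "tool_pos": TCP position; "tool_rot": TCP orientation; "contact_force": force on the tool from outside, world axes, zero at the start; "wrist_torque": the same for the moment, N m; "opening": finger opening in m.
Only numpy, scipy, OpenCV 4.12 (cv2) and the standard library are available. Lean on these libraries where they do the work, as an engineer would, in place of code of your own. Each camera call takes 0.05 s, during which the arm holds its last target. There are 200 camera calls.

## Working session

There is one attempt and no reset: what is moved stays moved. The work goes in short steps, Python scripts to look and compute and a shell command to move; the robot and the scene stay as the last step left them, time stands still between calls to the robot, and variables do not carry over. Pictures are saved under pics/ and viewed, about 8 in all and at most 12, crops included, and the job is handed in when it is done.

```bash
mkdir -p pics; python3 - <<'E'
from station import *
import cv2,numpy as np
np.set_printoptions(precision=4,suppress=True)
o=get_obs();print(o)
for n in("scene","top"):
    cv2.imwrite(f"pics/{n}0.png",get_image(n)[:,:,::-1]);print(n,calibration(n))
E
```

```text
{'t': 0.0, 'q': array([-1.37  ,  0.0534,  1.6143, -0.    ,  1.476 , -0.119 ]), 'dq': array([ 0.0006, -0.0018, -0.0005, -0.0006, -0.001 ,  0.0012]), 'effort': array([  0.001 , -39.3681, -37.0177,  -0.0002,   0.007 ,   0.    ]), 'tool_pos': array([ 0.1963, -0.5927,  0.2042]), 'tool_rot': array([-3.0995, -0.4998,  0.0001]), 'contact_force': array([-0.1844,  1.038 ,  0.3707]), 'wrist_torque': array([0.0197, 0.0081, 0.0005]), 'opening': 0.08574645670078195}
scene {'vfov': 54.72787102197399, 'cx': 260.9824902080435, 'cy': 189.4727168550796, 'R': array([[ 0.5502,  0.8347, -0.0207],
       [ 0.5761, -0.3974, -0.7143],
       [-0.6045,  0.3811, -0.6995]]), 't': array([-0.4068, -0.2321,  1.3636])}
top {'vfov': 54.29827704130971, 'cx': 258.52358442204707, 'cy': 194.10943762540745, 'R': array([[ 0.0118, -0.9999, -0.0098],
       [-0.9978, -0.0111, -0.066 ],
       [ 0.0659,  0.0106, -0.9978]]), 't': array([0.077 , 0.6122, 1.0954])}
```

View pics/scene0.png

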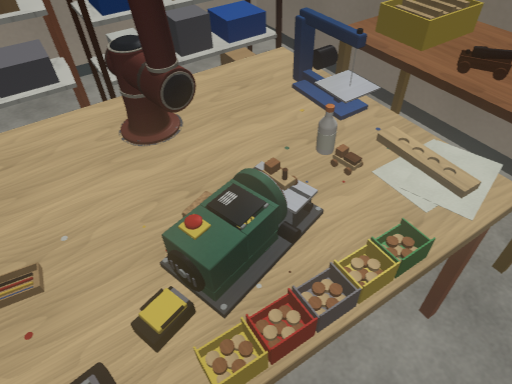

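View pics/top0.png

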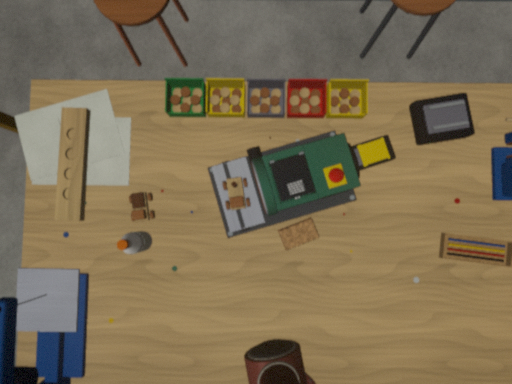

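Scene: red button at about (193,222), ribs (228,198). Top: button (336,175), ribs (296,187), with the hatch black around them. Now I'll measure them.

```bash
cat > h.py <<'E'
from station import *
import cv2,numpy as np
np.set_printoptions(precision=4,suppress=True)
def ray(n,uv):
    c=calibration(n);f=192/np.tan(np.radians(c['vfov'])/2);R=c['R']
    d=R.T@np.array([(uv[0]-c['cx'])/f,(uv[1]-c['cy'])/f,1]);return -R.T@c['t'],d
def plane(n,uv,z):
    o,d=ray(n,uv);return o+d*(z-o[2])/d[2]
def tri(a,b):
    A=0;B=0
    for n,uv in(("scene",a),("top",b)):
        o,d=ray(n,uv);d=d/np.linalg.norm(d);P=np.eye(3)-np.outer(d,d);A=A+P;B=B+P@o
    return np.linalg.solve(A,B)
def proj(n,X):
    c=calibration(n);f=192/np.tan(np.radians(c['vfov'])/2);p=c['R']@X+c['t'];return c['cx']+f*p[0]/p[2],c['cy']+f*p[1]/p[2]
def cen(m,win):
    k=np.zeros(m.shape,bool);k[win[1]:win[3],win[0]:win[2]]=1;v,u=np.nonzero(m&k)
    return np.array([u.mean(),v.mean()]),len(u),(u.min(),u.max(),v.min(),v.max())
E
python3 - <<'E'
from h import *
W={"scene":((175,205,215,240),(215,185,245,215)),"top":((320,160,352,190),(282,172,312,200))}
r={}
for n in W:
    b=cv2.imread(f"pics/{n}0.png").astype(int);B,G,R=b[...,0],b[...,1],b[...,2]
    red=(R>110)&(G<60)&(B<60);wh=(b.min(2)>110)&(b.max(2)-b.min(2)<40)
    a=cen(red,W[n][0]);c=cen(wh,W[n][1]);r[n]=(a[0],c[0]);print(n,a,c)
    print(plane(n,a[0],.1765),plane(n,c[0],.157))
print(tri(r["scene"][0],r["top"][0]),tri(r["scene"][1],r["top"][1]))
for n,w in(("scene",(150,160,330,300)),("top",(205,125,365,240))):
    i=cv2.imread(f"pics/{n}0.png")[w[1]:w[3],w[0]:w[2]];i=cv2.resize(i,None,fx=4 if n=="scene" else 4,fy=4,interpolation=2);cv2.imwrite(f"pics/{n}c.png",i[:600,:800])
E
```

```text
scene (array([191.8182, 224.0649]), 77, (np.int64(185), np.int64(201), np.int64(220), np.int64(227))) (array([227.5385, 197.4615]), 104, (np.int64(218), np.int64(236), np.int64(191), np.int64(204)))
[ 0.6648 -0.1232  0.1765] [ 0.6215 -0.0127  0.157 ]
top (array([335.9097, 174.7917]), 144, (np.int64(329), np.int64(343), np.int64(169), np.int64(181))) (array([295.2222, 187.4907]), 108, (np.int64(288), np.int64(303), np.int64(181), np.int64(198)))
[ 0.6528 -0.1157  0.1765] [ 0.6206 -0.0133  0.157 ]
[ 0.6541 -0.1192  0.1634] [ 0.6209 -0.0129  0.1566]
```

View pics/topc.png

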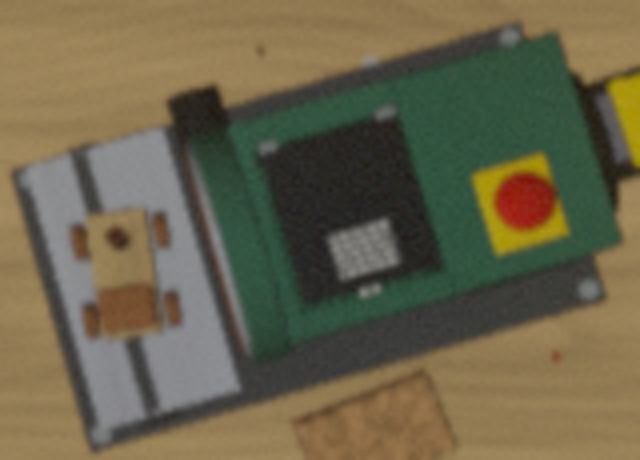

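Ribs: the two views agree to 1 mm at z 0.1566. From the top view, the button is 107.3 mm from the ribs (should be 107.5), and the sander yaw is about 17.5°. The scene-view button mask only caught part of the cap, so I use the top view for it. The tool x axis is already nearly parallel to sander x. Now raise, close and travel.

```bash
python3 -m jog '[[0,0,-2,0,0,0,255],[3,-1.5,-4,0,0,0,255],[6,-3,-5,0,0,0,255],[9.5,-5,-5,0,0,0,255],[13,-7,-5,0,0,0,255],[16.5,-9,-5,0,0,0,255],[20,-10.5,-5,0,0,0,255],[23,-12,-5,0,0,0,255]]' 20
python3 -m jog '[[3,-1.5,0,0,0,0,255],[6,-3,0,0,0,0,255],[9,-5,0,0,0,0,255],[12.5,-6.5,0,0,0,0,255],[16,-8.5,0,0,0,0,255],[19,-10,0,0,0,0,255],[22,-11.5,0,0,0,0,255],[24,-12.5,0,0,0,0,255]]'
cat > to.py <<'E'
from h import *
import sys
from scipy.spatial.transform import Rotation as Ro
o=get_obs();R=Ro.from_rotvec(o['tool_rot']).as_matrix()
print(o['t'],o['tool_pos'],R.tolist(),o['contact_force'],o['opening'])
B=np.array([.6528,-.1157,.1785]);H=np.array([.6206,-.0133,.157])
for n,P in(("button",B),("ribs",H)):print(n,"TCP+8mm to pt, tool cm",100*(R.T@(P-o['tool_pos'])-[0,0,.008]))
E
python3 to.py
```

```text
t: 0.77
tool_pos: [0.3782, -0.4045, 0.2541]
tool_rot: [-3.099, -0.501, -0.0]
contact_force: [0.7, -0.2, 0.5]
opening: -0.0001
t: 1.43
tool_pos: [0.568, -0.2077, 0.2538]
tool_rot: [-3.097, -0.504, 0.0]
contact_force: [-0.1, -0.2, 0.3]
opening: 0.0006
1.4333 [ 0.568  -0.2077  0.2538] [[0.9484411935498618, 0.31695201092443925, -0.0008515566147191438], [0.31695299776547703, -0.9484346253875877, 0.003543807752125869], [0.00031557121448843727, -0.003630996675939765, -0.9999933581169167]] [-0.1109 -0.2296  0.3353] 0.0006073905816320718
button TCP+8mm to pt, tool cm [10.9533 -6.0067  6.7577]
ribs TCP+8mm to pt, tool cm [ 11.1443 -16.7314   8.9468]
```

Move above the button, down to roughly 12 mm above, and take a close look at the alignment.

```bash
python3 -m jog '[[3,-1.5,0,0,0,0,255],[6,-3,1,0,0,0,255],[9,-5,3,0,0,0,255],[11,-6,4.5,0,0,0,255],[11,-6,5.5,0,0,0,255],[11,-6,5.5,0,0,0,255],[11,-6,5.5,0,0,0,255]]'
python3 to.py; python3 - <<'E'
from h import *
a=get_image("scene")[150:290,120:300,::-1];b=get_image("top")[120:260,220:400,::-1]
cv2.imwrite("pics/b1.png",cv2.resize(np.hstack([a,b]),None,fx=2.2,fy=2.2,interpolation=2))
o=get_obs()['tool_pos'];print(proj("scene",o+[0,0,-.008]),proj("top",o+[0,0,-.008]))
E
```

```text
t: 2.02
tool_pos: [0.6523, -0.116, 0.1979]
tool_rot: [-3.097, -0.503, 0.004]
contact_force: [-0.2, 0.1, -0.2]
opening: -0.0002
2.0167 [ 0.6523 -0.116   0.1979] [[0.9485010628872289, 0.31675595497174586, -0.003376194860278959], [0.3167675416712003, -0.9484957896154526, 0.003749883377328848], [-0.0020145087196774495, -0.004626237315193071, -0.9999872697604316]] [-0.2412  0.1481 -0.2403] -0.00020454407223247692
button TCP+8mm to pt, tool cm [ 0.0564 -0.0037  1.1393]
ribs TCP+8mm to pt, tool cm [  0.2502 -10.7263   3.3385]
(np.float64(190.99940718536948), np.float64(214.50762819912214)) (np.float64(337.6052066955572), np.float64(173.91499073894224))
```

View pics/b1.png

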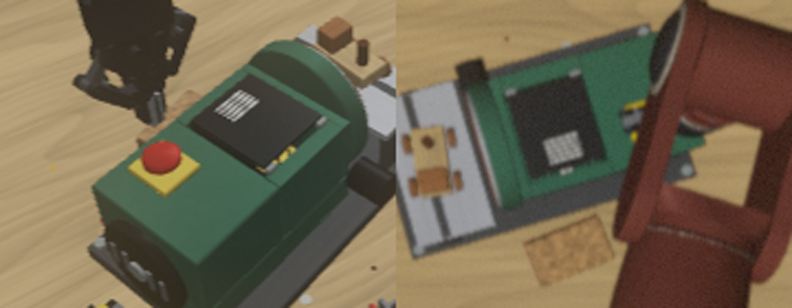

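The predicted tip (191,214) doesn't fit the picture, where the tip is near (192,204). I'll zoom in before touching anything.

```bash
python3 - <<'E'
from h import *
s=get_image("scene");t=get_image("top")
cv2.imwrite("pics/s1.png",s[:,:,::-1]);cv2.imwrite("pics/t1.png",t[:,:,::-1])
a=s[150:250,140:240,::-1];b=t[130:230,280:380,::-1]
cv2.imwrite("pics/b2.png",cv2.resize(np.hstack([a,b]),None,fx=4,fy=4,interpolation=2))
E
```

```text
(no output)
```

View pics/b2.png

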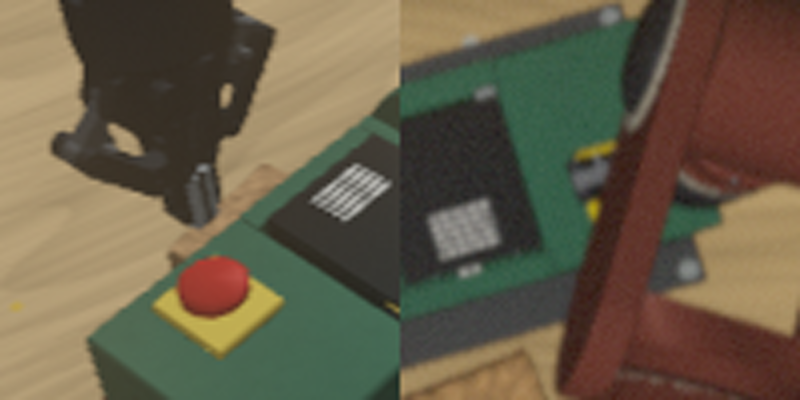

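The column fits (190) and in the top view the tool row fits (174). But the tip in scene (190,206) sits about 8 px too high, so the shut tip may be higher than stated. I'll go down in small steps, watching force, and look again.

```bash
python3 -m jog '[[0,0,0.5,0,0,0,255],[0,0,0.9,0,0,0,255],[0,0,0.9,0,0,0,255]]'
python3 to.py; python3 - <<'E'
from h import *
s=get_image("scene")
cv2.imwrite("pics/s2.png",s[:,:,::-1])
o=get_obs();p=o['tool_pos'];print(proj("scene",p-[0,0,.008]),proj("scene",np.array([.6528,-.1157,.1785])))
cv2.imwrite("pics/b3.png",cv2.resize(s[170:250,150:250,::-1],None,fx=6,fy=6,interpolation=2))
E
```

```text
t: 2.47
tool_pos: [0.6529, -0.1173, 0.1911]
tool_rot: [-3.099, -0.5, -0.002]
contact_force: [-0.3, -0.1, -0.3]
opening: -0.0004
2.4667 [ 0.6529 -0.1173  0.1911] [[0.9491758190275957, 0.31474575166002483, 0.0006135024522359368], [0.31474271622869454, -0.9491724246250631, 0.002954811730396336], [0.0015123340491996597, -0.0026115404160415856, -0.9999954463408215]] [-0.2765 -0.1433 -0.2549] -0.0004061210179100959
button TCP+8mm to pt, tool cm [ 0.0431 -0.153   0.4595]
ribs TCP+8mm to pt, tool cm [  0.2064 -10.8804   2.6378]
(np.float64(191.4869959502662), np.float64(217.30976877844293)) (np.float64(192.39799498829802), np.float64(218.42126695137688))
```

View pics/b3.png

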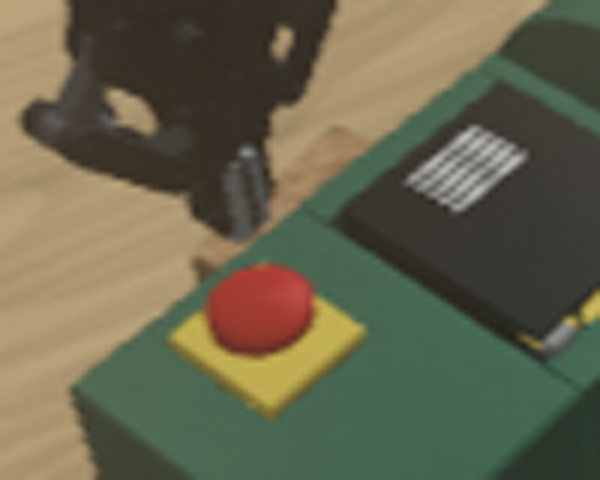

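The tip is at (190,210) against a predicted (191,217), with the cap centred at (193,221). So the tip looks about 15 mm higher (or nearer the robot) than the numbers say. The next 6 mm and the force will show which.

```bash
python3 -m jog '[[0,-0.1,0.3,0,0,0,255],[0,-0.1,0.5,0,0,0,255],[0,-0.1,0.5,0,0,0,255]]'
python3 -m jog '[[0,0,0.2,0,0,0,255],[0,0,0.3,0,0,0,255],[0,0,0.3,0,0,0,255]]'; python3 to.py
```

```text
t: 2.77
tool_pos: [0.6522, -0.116, 0.1853]
tool_rot: [-3.098, -0.501, 0.0]
contact_force: [-0.4, 0.1, 0.0]
opening: -0.0003
t: 3.02
tool_pos: [0.652, -0.1159, 0.1818]
tool_rot: [-3.098, -0.501, 0.001]
contact_force: [-0.2, -0.3, -0.5]
opening: -0.0002
3.0167 [ 0.652  -0.1159  0.1818] [[0.9490508716561757, 0.31511962122643006, -0.0014378201432756878], [0.3151228129207427, -0.9490441459672604, 0.003580751623928478], [-0.00023618969449133286, -0.0038514053778967287, -0.999992555417811]] [-0.2382 -0.3338 -0.454 ] -0.00020124699976797512
button TCP+8mm to pt, tool cm [ 0.0803  0.0107 -0.4733]
ribs TCP+8mm to pt, tool cm [  0.2517 -10.7139   1.718 ]
```

No contact 5 mm below the stated contact height, so I'll look at both views.

```bash
python3 - <<'E'
from h import *
s=get_image("scene");t=get_image("top");a=s[170:250,150:250,::-1];b=t[130:210,300:400,::-1]
cv2.imwrite("pics/b4.png",cv2.resize(np.hstack([a,b]),None,fx=4,fy=4,interpolation=2))
p=get_obs()['tool_pos'];print(proj("scene",p-[0,0,.008]),proj("top",p-[0,0,.008]))
E
```

```text
(np.float64(192.4614301430868), np.float64(219.6062725612684)) (np.float64(335.8292386511795), np.float64(175.14609101925677))
```

View pics/b4.png

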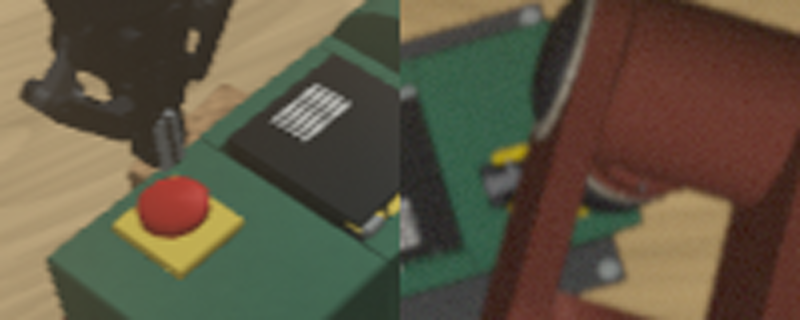

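Tip (193,213) against a cap centred at (193.5,221): still just above the cap and unoccluded, with no force. An offset of 15 mm towards the robot would already have touched the cap, so the tip is simply higher than stated. I'll keep going down in small steps on force.

```bash
python3 -m jog '[[0,0,0.3,0,0,0,255],[0,0,0.4,0,0,0,255]]';python3 -m jog '[[0,0,0.2,0,0,0,255],[0,0,0.3,0,0,0,255]]'; python3 to.py
```

```text
t: 3.28
tool_pos: [0.6522, -0.1159, 0.1779]
tool_rot: [-3.098, -0.501, 0.001]
contact_force: [0.3, 0.1, -0.4]
opening: 0.0002
t: 3.45
tool_pos: [0.652, -0.1159, 0.1745]
tool_rot: [-3.098, -0.501, 0.001]
contact_force: [-0.8, 0.4, 0.4]
opening: -0.0002
3.45 [ 0.652  -0.1159  0.1745] [[0.9490566715935629, 0.31510221015850126, -0.001425221728428104], [0.31510534669964185, -0.949050056572299, 0.003551140860923431], [-0.00023363442813162578, -0.003819328912688093, -0.999992679044007]] [-0.8289  0.421   0.4004] -0.00022540690490836093
button TCP+8mm to pt, tool cm [ 0.0815  0.0075 -1.2041]
ribs TCP+8mm to pt, tool cm [  0.2528 -10.7171   0.9868]
```

```bash
python3 - <<'E'
from h import *
print(plane("scene",(193,213),.1738),plane("scene",(190,209.7),.1831))
print([ (z,plane("scene",(193,213),z)) for z in (.185,.19,.195)])
s=get_image("scene");cv2.imwrite("pics/s5.png",s[:,:,::-1])
cv2.imwrite("pics/b5.png",cv2.resize(s[180:240,165:225,::-1],None,fx=9,fy=9,interpolation=0))
E
```

```text
[ 0.635  -0.1064  0.1738] [ 0.6309 -0.1101  0.1831]
[(0.185, array([ 0.6451, -0.1095,  0.185 ])), (0.19, array([ 0.6496, -0.1108,  0.19  ])), (0.195, array([ 0.6542, -0.1122,  0.195 ]))]
```

View pics/b5.png

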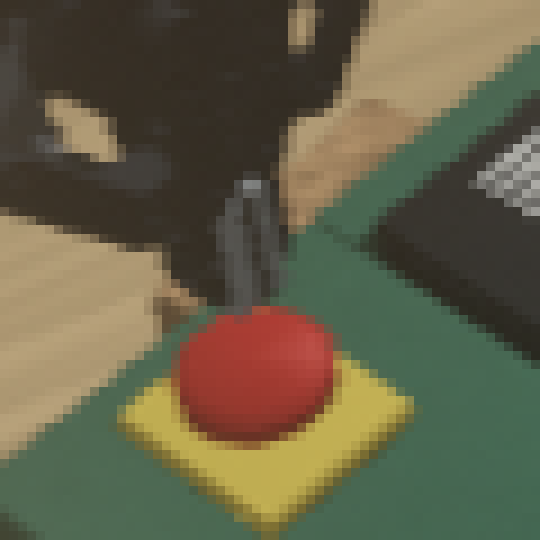

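The tip is now at (193,214.7), at the cap's far rim (row 214). A constant 8 px offset could mean the tip is high or it is nearer the robot. Another few mm will tell them apart, because the cap would start to hide the tip. I'll keep going by small steps.

```bash
python3 -m jog '[[0,0,0.2,0,0,0,255],[0,0,0.3,0,0,0,255]]';python3 -m jog '[[0,0,0.2,0,0,0,255],[0,0,0.3,0,0,0,255]]'; python3 to.py; python3 - <<'E'
from h import *
s=get_image("scene");cv2.imwrite("pics/s6.png",s[:,:,::-1]);o=cv2.imread("pics/s5.png")
b=s[:,:,::-1].astype(int);
for im in(o.astype(int),b):
    red=(im[...,2]>90)&(im[...,1]<70)&(im[...,0]<70);print(cen(red,(175,205,215,240)))
cv2.imwrite("pics/b6.png",cv2.resize(s[195:240,170:215,::-1],None,fx=9,fy=9,interpolation=0))
E
```

```text
t: 3.67
tool_pos: [0.6517, -0.1158, 0.1708]
tool_rot: [-3.097, -0.501, 0.002]
contact_force: [0.1, -1.2, -0.2]
opening: 0.0004
t: 3.83
tool_pos: [0.6516, -0.1157, 0.1674]
tool_rot: [-3.097, -0.501, 0.003]
contact_force: [0.0, 0.7, 0.8]
opening: 0.0001
3.8333 [ 0.6516 -0.1157  0.1674] [[0.9490526990986701, 0.31510657830623984, -0.002611252891370053], [0.315114933318356, -0.9490454644513355, 0.003909629664938565], [-0.001246247686926823, -0.004533289366727612, -0.9999889480160369]] [0.0454 0.74   0.8112] 9.848426408296432e-05
button TCP+8mm to pt, tool cm [ 0.1146  0.0295 -1.9068]
ribs TCP+8mm to pt, tool cm [  0.2881 -10.6936   0.2917]
(array([192.5241, 221.5989]), 187, (np.int64(185), np.int64(201), np.int64(214), np.int64(228)))
(array([192.5833, 221.85  ]), 180, (np.int64(185), np.int64(201), np.int64(215), np.int64(228)))
```

View pics/b6.png

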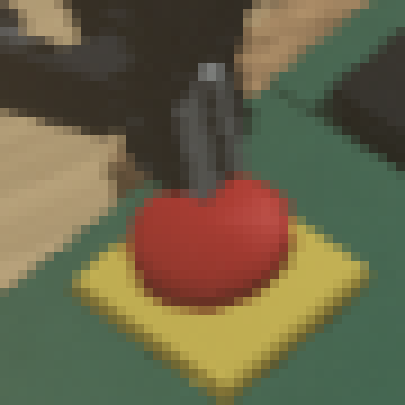

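Now the tip hides part of the cap (down to row 217), so it is above the cap and centred on it (column 192.5). The shut tip is simply about 2 cm higher than stated. Keep going on force.

```bash
for i in 1; do python3 -m jog '[[0.1,0,0.2,0,0,0,255],[0.1,0,0.3,0,0,0,255]]'; python3 -m jog '[[0,0,0.2,0,0,0,255],[0,0,0.3,0,0,0,255]]'; done
```

```text
t: 4.05
tool_pos: [0.6524, -0.1153, 0.1639]
tool_rot: [-3.097, -0.501, 0.004]
contact_force: [0.1, -0.2, -0.8]
opening: -0.0002
t: 4.22
tool_pos: [0.6523, -0.1153, 0.1605]
tool_rot: [-3.097, -0.501, 0.004]
contact_force: [-0.6, -0.7, -0.4]
opening: 0.0001
```

```bash
python3 -m jog '[[0,0,0.2,0,0,0,255],[0,0,0.3,0,0,0,255]]'; python3 -m jog '[[0,0,0.2,0,0,0,255],[0,0,0.3,0,0,0,255]]'
python3 - <<'E'
from h import *
s=get_image("scene");cv2.imwrite("pics/s7.png",s[:,:,::-1])
b=s[:,:,::-1].astype(int);red=(b[...,2]>90)&(b[...,1]<70)&(b[...,0]<70);print(cen(red,(175,205,215,240)))
for v in range(208,232):print(v,[int(x) for x in red[v,180:206]])
E
```

```text
t: 4.38
tool_pos: [0.6521, -0.1152, 0.157]
tool_rot: [-3.096, -0.501, 0.005]
contact_force: [0.2, 0.3, -0.1]
opening: 0.0003
t: 4.55
tool_pos: [0.652, -0.1151, 0.1536]
tool_rot: [-3.096, -0.501, 0.006]
contact_force: [-0.1, 0.1, -0.3]
opening: -0.0002
(array([192.5379, 223.4091]), 132, (np.int64(185), np.int64(201), np.int64(216), np.int64(228)))
208 [0, 0, 0, 0, 0, 0, 0, 0, 0, 0, 0, 0, 0, 0, 0, 0, 0, 0, 0, 0, 0, 0, 0, 0, 0, 0]
209 [0, 0, 0, 0, 0, 0, 0, 0, 0, 0, 0, 0, 0, 0, 0, 0, 0, 0, 0, 0, 0, 0, 0, 0, 0, 0]
210 [0, 0, 0, 0, 0, 0, 0, 0, 0, 0, 0, 0, 0, 0, 0, 0, 0, 0, 0, 0, 0, 0, 0, 0, 0, 0]
211 [0, 0, 0, 0, 0, 0, 0, 0, 0, 0, 0, 0, 0, 0, 0, 0, 0, 0, 0, 0, 0, 0, 0, 0, 0, 0]
212 [0, 0, 0, 0, 0, 0, 0, 0, 0, 0, 0, 0, 0, 0, 0, 0, 0, 0, 0, 0, 0, 0, 0, 0, 0, 0]
213 [0, 0, 0, 0, 0, 0, 0, 0, 0, 0, 0, 0, 0, 0, 0, 0, 0, 0, 0, 0, 0, 0, 0, 0, 0, 0]
214 [0, 0, 0, 0, 0, 0, 0, 0, 0, 0, 0, 0, 0, 0, 0, 0, 0, 0, 0, 0, 0, 0, 0, 0, 0, 0]
215 [0, 0, 0, 0, 0, 0, 0, 0, 0, 0, 0, 0, 0, 0, 0, 0, 0, 0, 0, 0, 0, 0, 0, 0, 0, 0]
216 [0, 0, 0, 0, 0, 0, 0, 0, 0, 0, 0, 0, 0, 0, 0, 0, 0, 0, 0, 1, 0, 0, 0, 0, 0, 0]
217 
[... 540 characters left out ...]
 1, 1, 1, 1, 1, 1, 1, 1, 0, 0, 0, 0]
224 [0, 0, 0, 0, 0, 1, 1, 1, 1, 1, 1, 1, 1, 1, 1, 1, 1, 1, 1, 1, 1, 0, 0, 0, 0, 0]
225 [0, 0, 0, 0, 0, 0, 1, 1, 1, 1, 1, 1, 1, 1, 1, 1, 1, 1, 1, 1, 1, 0, 0, 0, 0, 0]
226 [0, 0, 0, 0, 0, 0, 1, 1, 1, 1, 1, 1, 1, 1, 1, 1, 1, 1, 1, 1, 0, 0, 0, 0, 0, 0]
227 [0, 0, 0, 0, 0, 0, 0, 1, 1, 1, 1, 1, 1, 1, 1, 1, 1, 1, 0, 0, 0, 0, 0, 0, 0, 0]
228 [0, 0, 0, 0, 0, 0, 0, 0, 1, 1, 1, 1, 1, 1, 1, 1, 0, 0, 0, 0, 0, 0, 0, 0, 0, 0]
229 [0, 0, 0, 0, 0, 0, 0, 0, 0, 0, 0, 0, 0, 0, 0, 0, 0, 0, 0, 0, 0, 0, 0, 0, 0, 0]
230 [0, 0, 0, 0, 0, 0, 0, 0, 0, 0, 0, 0, 0, 0, 0, 0, 0, 0, 0, 0, 0, 0, 0, 0, 0, 0]
231 [0, 0, 0, 0, 0, 0, 0, 0, 0, 0, 0, 0, 0, 0, 0, 0, 0, 0, 0, 0, 0, 0, 0, 0, 0, 0]
```

Still free: the tip covers the cap down to row 221 (near face at cap-top height would be about 223), so contact should be a few mm further down.

```bash
python3 -m jog '[[0,0,0.2,0,0,0,255],[0,0,0.3,0,0,0,255]]'; python3 -m jog '[[0,0,0.2,0,0,0,255],[0,0,0.3,0,0,0,255]]'
python3 - <<'E'
from h import *
s=get_image("scene");t=get_image("top");cv2.imwrite("pics/s8.png",s[:,:,::-1]);print(get_obs()['q'],get_obs()['contact_force'])
a=s[150:250,140:240,::-1];b=t[130:230,280:380,::-1]
cv2.imwrite("pics/b8.png",cv2.resize(np.hstack([a,b]),None,fx=4,fy=4,interpolation=0))
E
```

```text
t: 4.77
tool_pos: [0.6522, -0.1152, 0.1508]
tool_rot: [-3.096, -0.501, 0.005]
contact_force: [-0.6, 0.4, 3.6]
opening: 0.0002
t: 4.93
tool_pos: [0.6522, -0.1152, 0.1485]
tool_rot: [-3.097, -0.501, 0.005]
contact_force: [-1.7, 0.2, 3.7]
opening: 0.0002
[-0.2885  0.181   1.5708  0.003   1.3945  0.9611] [-1.1375  1.0059  2.7947]
```

View pics/b8.png

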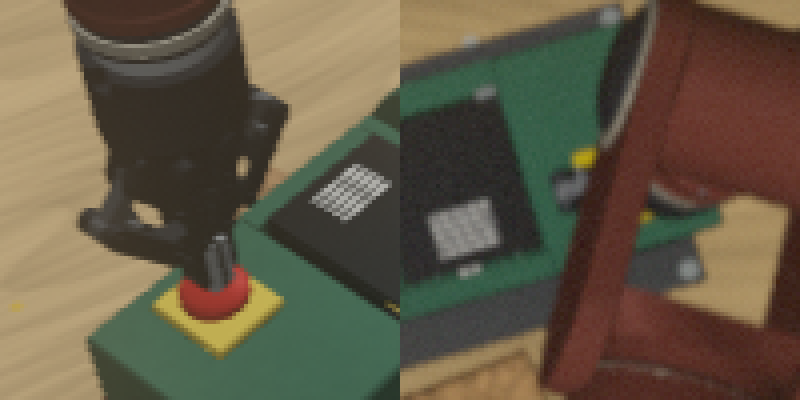

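First contact: 3.6 N, the button's own 4 N. The tip is centred on the cap at (194,222). In-contact TCP z was about 0.1515, so the effective tip lies about 27 mm short of the TCP (not 8 mm ahead). I'll use that for the hatch as well. Push to the stop.

```bash
python3 -m jog '[[0.2,0,0.2,0,0,0,255],[0.2,0,0.3,0,0,0,255]]'; python3 -m jog '[[0,0,0.1,0,0,0,255],[0,0,0.2,0,0,0,255]]';  python3 -m jog '[[0,0,0.1,0,0,0,255],[0,0,0.2,0,0,0,255]]'
```

```text
t: 5.2
tool_pos: [0.6544, -0.1149, 0.1463]
tool_rot: [-3.097, -0.501, 0.004]
contact_force: [-4.2, -0.3, 9.9]
opening: -0.0001
t: 5.37
tool_pos: [0.6545, -0.1149, 0.1462]
tool_rot: [-3.098, -0.501, 0.005]
contact_force: [-7.0, 2.1, 13.3]
opening: -0.0001
t: 5.53
tool_pos: [0.6546, -0.1149, 0.1462]
tool_rot: [-3.098, -0.501, 0.005]
contact_force: [-6.9, 2.7, 13.5]
opening: -0.0002
```

The button went about 6 mm from contact, then stopped hard at 13.5 N: fully in. That gives tip = TCP + 26.3 mm, so hatch contact should come at TCP z 0.131, release near 0.127 and the stop at 0.126. Lift off and go over the ribs.

```bash
python3 -m jog '[[0,0,-1.5,0,0,0,255],[0,0,-3,0,0,0,255],[0,-3,-3,0,0,0,255],[0,-6,-3,0,0,0,255],[0,-9,-3,0,0,0,255],[0,-10.7,-3,0,0,0,255],[0,-10.7,-3,0,0,0,255],[0,-10.7,-3,0,0,0,255]]'; python3 to.py
```

```text
t: 6.2
tool_pos: [0.6211, -0.0131, 0.1768]
tool_rot: [-3.098, -0.504, 0.004]
contact_force: [0.1, -0.7, -0.4]
opening: -0.0004
6.2 [ 0.6211 -0.0131  0.1768] [[0.9484954424622006, 0.3167794676422931, -0.0026766599895100976], [0.31678521961091183, -0.948494992096485, 0.002091555391279706], [-0.001876236792201405, -0.0028317570788867433, -0.9999942304270287]] [ 0.0997 -0.6814 -0.3658] -0.0004216867700491561
button TCP+8mm to pt, tool cm [-0.2471 10.7371 -1.0022]
ribs TCP+8mm to pt, tool cm [-0.0534  0.0106  1.1778]
```

Descend to about 8 mm above the hatch and look (also to check the button from both views).

```bash
python3 -m jog '[[0,0,1.5,0,0,0,255],[0,0,3,0,0,0,255],[0,0,3.8,0,0,0,255],[0,0,3.8,0,0,0,255]]'
python3 - <<'E'
from h import *
s=get_image("scene");t=get_image("top");cv2.imwrite("pics/s9.png",s[:,:,::-1])
p=get_obs()['tool_pos'];print(p,proj("scene",p+[.0104,.0035,.0263]),proj("scene",p+[0,0,.0263]))
a=s[150:250,150:250,::-1];b=t[130:230,260:360,::-1]
cv2.imwrite("pics/b9.png",cv2.resize(np.hstack([a,b]),None,fx=4,fy=4,interpolation=0))
E
```

```text
t: 6.53
tool_pos: [0.6197, -0.0139, 0.1359]
tool_rot: [-3.098, -0.502, 0.011]
contact_force: [0.5, 0.0, -0.8]
opening: 0.0002
[ 0.6212 -0.0138  0.1386] (np.float64(230.31739265342492), np.float64(197.22681957173822)) (np.float64(226.79599825174367), np.float64(195.21549625810988))
```

View pics/b9.png

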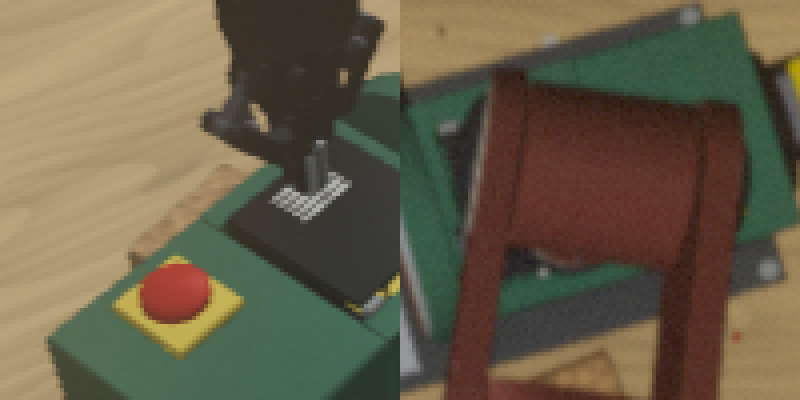

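The tip is on the ribs at (229,198), where I predicted it. The cap has sunk about 2 px (row 221.6→223), which fits fully in. Press monotonically.

```bash
python3 -m jog '[[0,0,0.4,0,0,0,255],[0,0,0.6,0,0,0,255],[0,0,0.6,0,0,0,255]]'; python3 -m jog '[[0,0,0.2,0,0,0,255],[0,0,0.3,0,0,0,255]]'; python3 -m jog '[[0,0,0.2,0,0,0,255],[0,0,0.2,0,0,0,255]]'
```

```text
t: 6.88
tool_pos: [0.6212, -0.014, 0.1326]
tool_rot: [-3.099, -0.502, 0.004]
contact_force: [0.7, 0.8, -1.3]
opening: -0.0
t: 7.05
tool_pos: [0.6217, -0.0141, 0.1306]
tool_rot: [-3.099, -0.502, 0.003]
contact_force: [-1.9, -0.1, 5.1]
opening: 0.0001
t: 7.22
tool_pos: [0.6216, -0.0141, 0.1298]
tool_rot: [-3.1, -0.503, 0.003]
contact_force: [-3.0, -0.5, 6.3]
opening: 0.0001
```

```bash
python3 -m jog '[[0,0,0.3,0,0,0,255],[0,0,0.5,0,0,0,255]]'; python3 -m jog '[[0,0,0.3,0,0,0,255],[0,0,0.4,0,0,0,255]]'
```

```text
t: 7.38
tool_pos: [0.6217, -0.0142, 0.127]
tool_rot: [-3.1, -0.503, 0.003]
contact_force: [-5.8, -0.4, 10.0]
opening: 0.0001
t: 7.55
tool_pos: [0.6217, -0.0143, 0.1264]
tool_rot: [-3.1, -0.504, 0.004]
contact_force: [-9.6, 0.9, 17.2]
opening: 0.0
```

The bottom stop is reached (17 N at 0.1264, 4.6 mm after contact). Withdraw up and to the front.

```bash
python3 -m jog '[[-0.5,0,-1.5,0,0,0,255],[-3.5,0,-3.5,0,0,0,255],[-7,0,-5,0,0,0,255],[-10.5,0,-6.5,0,0,0,255],[-14,0,-8,0,0,0,255],[-16,0,-10,0,0,0,255],[-18,0,-12,0,0,0,255],[-18,0,-12,0,0,0,255]]'
python3 -m jog '[[0,2,0,0,0,0,255],[0,5,0,0,0,0,255],[0,8,0,0,0,0,255],[0,11,0,0,0,0,255],[0,14,0,0,0,0,255],[0,17,0,0,0,0,255],[0,20,0,0,0,0,255],[0,20,0,0,0,0,255]]'
python3 -m jog '[[0,0,0,0,0,0,255],[0,0,0,0,0,0,255],[0,0,0,0,0,0,255],[0,0,0,0,0,0,255],[0,0,0,0,0,0,255],[0,0,0,0,0,0,255],[0,0,0,0,0,0,255],[0,0,0,0,0,0,255]]'
python3 - <<'E'
from h import *
s=get_image("scene");t=get_image("top")
a=s[140:260,130:330,::-1];b=t[110:230,200:400,::-1]
cv2.imwrite("pics/b10.png",cv2.resize(np.vstack([a,b]),None,fx=2.5,fy=2.5,interpolation=2))
E
```

```text
t: 8.22
tool_pos: [0.4511, -0.0726, 0.252]
tool_rot: [3.097, 0.5, 0.008]
contact_force: [1.5, -0.4, 1.1]
opening: -0.0004
t: 8.88
tool_pos: [0.5148, -0.2663, 0.2513]
tool_rot: [3.098, 0.495, 0.006]
contact_force: [-0.9, 0.8, -0.0]
opening: -0.0005
t: 9.55
tool_pos: [0.5149, -0.2661, 0.2515]
tool_rot: [3.097, 0.495, 0.006]
contact_force: [0.4, 0.8, 0.5]
opening: 0.0002
```

View pics/b10.png

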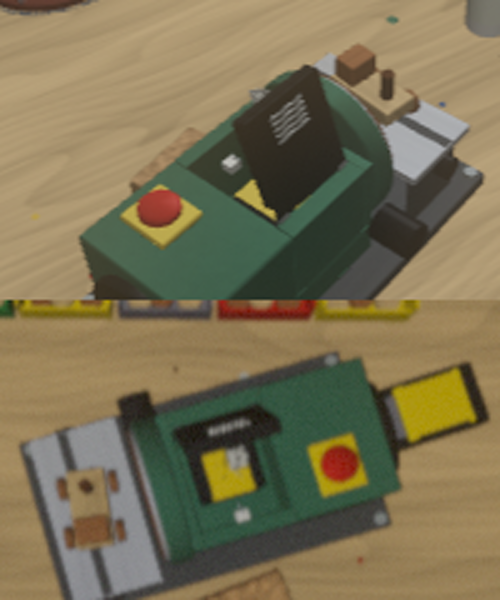

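Hatch open in both views (ribs at scene (246,187), top (293,161)). I'll wait another second, then measure the hatch angle, the button height and whether the loose things stayed put.

```bash
python3 -m jog '[[0,0,0,0,0,0,255],[0,0,0,0,0,0,255],[0,0,0,0,0,0,255],[0,0,0,0,0,0,255],[0,0,0,0,0,0,255],[0,0,0,0,0,0,255],[0,0,0,0,0,0,255],[0,0,0,0,0,0,255]]'
python3 -m jog '[[0,0,0,0,0,0,255],[0,0,0,0,0,0,255],[0,0,0,0,0,0,255],[0,0,0,0,0,0,255],[0,0,0,0,0,0,255],[0,0,0,0,0,0,255],[0,0,0,0,0,0,255],[0,0,0,0,0,0,255]]'
python3 - <<'E'
from h import *
im={n:get_image(n)[:,:,::-1].astype(int) for n in("scene","top")}
r={}
W={"scene":((175,205,215,240),(236,175,256,198)),"top":((320,160,352,190),(280,154,304,168))}
for n in im:
    b=im[n];old=cv2.imread(f"pics/{n}0.png").astype(int)
    f=lambda b:(b[...,2]>90)&(b[...,1]<70)&(b[...,0]<70)
    wh=(b.min(2)>75)&(b.max(2)-b.min(2)<35)
    a0=cen(f(old),W[n][0]);a=cen(f(b),W[n][0]);c=cen(wh,W[n][1]);r[n]=c[0];print(n,"btn",a0[0],a[0],"ribs",c[0],c[1])
X=tri(r["scene"],r["top"])
ux=np.array([.954,.30,0]);H=np.array([.6206,-.0133,.157])+.08*ux;H[2]=.150
d=X-H;print("ribs",X,"angle",np.arctan2(d[2],-d@ux)-np.arctan2(.007,.08),"r",np.linalg.norm(d))
for n in im:
    B=np.array([.6528,-.1157,.1785]);print(n,"expected btn shift",np.array(proj(n,B-[0,0,.006]))-proj(n,B))
    d=np.abs(im[n]-cv2.imread(f"pics/{n}0.png").astype(int)).max(2)
    m=cv2.morphologyEx((d>45).astype(np.uint8),cv2.MORPH_OPEN,np.ones((2,2)));k,_,st,_=cv2.connectedComponentsWithStats(m)
    print(n,"changed",[s.tolist() for s in st[1:] if s[4]>12])
print(get_obs()['t'],get_obs()['contact_force'])
E
```

```text
t: 10.32
tool_pos: [0.5148, -0.2662, 0.2513]
tool_rot: [3.098, 0.495, 0.006]
contact_force: [-0.1, -0.4, 0.0]
opening: 0.0001
t: 10.98
tool_pos: [0.5148, -0.2662, 0.2514]
tool_rot: [3.098, 0.495, 0.006]
contact_force: [-0.1, -0.5, -0.7]
opening: 0.0
scene btn [192.5484 221.629 ] [192.8023 223.2599] ribs [245.4444 186.7265] 117
top btn [336.     174.7115] [335.543  174.9801] ribs [290.5417 160.4167] 48
ribs [0.6805 0.0048 0.2294] angle 1.2668855270935093 r 0.08132626780506345
scene expected btn shift [0.4152 1.8259]
scene changed [[0, 0, 85, 100, 4968], [72, 0, 20, 45, 220], [85, 0, 16, 34, 263], [97, 0, 4, 4, 13], [129, 0, 40, 49, 1288], [170, 0, 31, 22, 571], [50, 14, 6, 11, 26], [101, 49, 6, 11, 29], [159, 50, 55, 64, 1627], [108, 70, 11, 16, 95], [33, 92, 73, 88, 3538], [252, 170, 8, 9, 44], [219, 192, 20, 13, 143], [251, 192, 17, 11, 59], [220, 204, 6, 6, 27], [225, 213, 16, 15, 92], [242, 217, 13, 12, 42]]
top expected btn shift [-0.4581  0.274 ]
top changed [[307, 157, 4, 6, 16], [285, 159, 15, 6, 45], [282, 170, 23, 29, 452], [282, 195, 7, 5, 18], [355, 195, 157, 189, 15323], [402, 243, 10, 5, 38], [459, 251, 10, 5, 27], [245, 340, 61, 44, 1639], [206, 368, 41, 16, 377], [265, 370, 29, 14, 191]]
11.0833 [ 1.2684 -0.282  -0.0706]
```

The hatch stands at 1.27 rad (1.25 given), and the button has shifted as 6 mm predicts in both views. Besides the arm, only the hatch area changed.

```bash
python3 -c "
from station import *
print(finish_job())"
```

```text
the job is handed in; nothing more can be done
None
```

I pushed the stop button fully in, pressed the hatch once on its ribs, and it sprang open. I handed the job in at about 11 s, with the hand well clear of the sander.

**Button:** it travelled about 6 mm and then stopped hard at 13.5 N. Its shift in both pictures matched 6 mm of travel: 1.6 px measured against 1.8 px expected in the scene view, and within 0.1 px in the top view.

**Hatch:** it went down about 4.6 mm to its bottom stop, peaking near 17 N. More than 2 s after I took the hand away, the ribs measured from both views put it at 1.27 rad, against 1.25 rad given. The pictures about 1.5 s apart both showed it open.

**Other things:** comparing pictures from before and after, nothing loose had moved where the view was clear. Only the arm and the hatch area had changed, and the last contact force was about 1 N, within its usual noise.

**Disagreements:**
- **Fingertip height:** with the fingers shut, contact came with the TCP about 26 mm below the touched surface. The description puts the fingertips 8 mm ahead of the TCP. I went by force and pictures instead, and the hatch contact then came where this predicted.
- **First button mask:** in the scene view it caught only part of the cap, so I used the top view for its position.

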